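# Latch the microscope camera case

## Task

The lid of the hard case standing on the bench is ajar. Latch it: hook the wire bail of the draw latch on top of the case over its keeper and, by feel, pull its end bar home under the keeper's lip until it bears on the keeper with about 10 N (never over 17 N); then swing the lever over and press it flat, past centre, with less than 30 N, so that it stays and holds the lid drawn in. Leave the two parts lying on the case and the things on the bench alone.

Things in the scene. Friction and masses are not known exactly. Their poses are not given: they have to be found in the camera images.
- case: Grey hard case, heavy, immovable, standing on its hinge edge: 118 (x, thick) x 300 (y) x 150 mm (z), lid shell on its +x side. Origin on the bench under the seam; z up, +x towards the lid, flat top at z = 150. The draw latch lies along x across the seam, in the middle (y = 0) of the top: lever pivot at (-30, 0, 168), between cheeks 26 mm wide.
- lid (a joint): Tilt of the lid shell (55 mm thick) about the seam's foot, rad: 0 hard shut, about 0.076 at the start (12 mm ajar at the top). A springy seal pushes it open, about 7 N per mm at the latch. Latched it stands at 0.01 to 0.05, as the bail's thread is set.
- keeper: Steel hook, 16 mm wide (y), on the lid's top edge. Origin at the foot of its post's outer face; axes as the case's, tilting with the lid. Post 20 mm high, x = -5 to 0; at its head a lip 4 mm thick (z = 16 to 20) reaches to x = +5, away from the lever. Home of the bail's bar: against the post under the lip, centre at x = 3, z = 7 to 13.
- lever (a joint): Lever angle, rad: 0 flat towards case -x (closed), pi/2 upright, 2.25 leaning towards the keeper at its rigid stop. Starts at 1.45 to 1.95; stays where left (0.08 N m). The bail's bar surely passes outside the lip only with the lever leant back near its stop (above 2.1); pulling the bail out leans it back to the stop; out or in, this drag adds 6 to 8 N to the pull.
- handle: The lever's blade: origin on the pivot axis, own -x along the blade, own z out of its outer face (up when closed). 58 mm long, 18 mm wide, outer face at z = 6 (black end pad: 22 wide, z = 8, x = -48 to -58). Carries the bail's pivot at own (-14.7, 0, -3.1). With the bail hooked it takes 5 to 12 N near its end to press down, and snaps flat in the last 0.2 rad.
- bail: Steel wire loop hinged on the lever, straddling it: origin at its pivot, own +x along its two arms, own y = case y. Arms 41 mm over the outside, 6 mm wire. Its 6 mm end bar, which goes over the keeper, is set by a thread: centre 71 to 77 mm along +x, not measured. Stiff hinge (0.03 N m), stays where left; starts 0.5 to 1.5 rad above case +x.
- foot_plate: Steel plate under the keeper, on the lid's top: 26 mm wide (y), 4 mm thick, from x = -8 to +22, same origin and axes as the keeper. A bar lowered outside the lip comes to rest on it with its centre at z = 7, low enough to be drawn in under the lip.
- lens_cap: Black lens cap, 36 mm across, 14 mm high, lying on the case's top, about 115 mm to +y of the latch. Origin under its centre. Bystander.
- objective: Brass microscope objective, 28 mm across, 40 mm high, standing on the case's top, about 115 mm to -y of the latch. Origin under its centre. Bystander.
- slide_tray: White slide tray, 200 x 120 x 22 mm, on the bench to the left. Bystander.
- slide_box: Slide box, 85 x 100 x 34 mm, on the bench to the right. Bystander.
- eyepiece: Black eyepiece, 34 mm across, 62 mm high, on the bench to the right. Bystander.
- oil_bottle: Small amber bottle, 28 mm across, 62 mm high, on the bench to the left. Bystander.

How it is judged:
By the outcome, as a careful person would: the job done as asked, in the order asked, and still so for the second after the job is handed in, with the robot touching nothing.
It also fails if it takes over 69 s, if anything falls off the work surface, if the arm or the gripper's body presses on something with over 40 N, if the wrist force passes 120 N, or if a joint passes its speed limit or range.

## Robot

A 6-joint arm with a two-finger parallel gripper is mounted at the origin on the work surface. World frame = base frame: x ahead of the robot, y to its left, z up, the work surface at z = 0. Lengths are in m, angles in degrees, forces in N, time in s.
With the tool pointing down it reaches from about 0.325 to 0.85 m from the base axis. Payload 15.5 kg.
Tool frame: the origin (TCP) lies at the very end of the fingers, on their centre line; the grasp point (between the pads) lies arm.grip_depth behind it (arm.grip_depth is the distance from the TCP to the grasp point, in m); z points along the fingers, y is the line along which they close (so a half turn about z gives the same grasp; the last joint's range is limited). The gripper opens to 91 mm and grips with 3 to 60 N. Pads are 32 mm wide; open, the fingers measure 118 mm over their backs; the gripper's body (76 mm by 178 mm) begins 60 mm behind the grasp point.
Start: joints at [67.122, 28.281, 77.091, -0, 74.628, -5.472], TCP at [0.187, 0.596, 0.214] pointing down, gripper open.
Joint ranges: [-166.48, 166.48], [-47.26, 123.95], [12.59, 153.08], [-70.14, 250.14], [6.76, 159.57], [-176.63, 176.63]. Speed limits (degrees/s): [108.29, 108.29, 147.25, 172.46, 172.46, 172.46].

## Interface

Orientations are given as a 3x3 rotation matrix whose columns are the frame's x, y, z axes.
In Python, from rig import arm gives the robot as it stands. Calls block until the motion is done:
- arm.move_to(position, orientation): joint-space move of the TCP to a pose.
- arm.move_l(position, orientation=None, feed=0.15): straight line of the TCP; orientation=None keeps the orientation; feed is the mean speed in m/s.
- arm.move_joints(angles): joint-space move.
- arm.grip(opening): finger opening in m; the grip force is fixed at half the most; returns when the fingers have stopped.
- arm.sleep(seconds).
- arm.solve_ik(position, orientation): joint angles nearest the present ones, or None.
- arm.snapshot(name): name is "scene" or "side" or "wrist"; returns the picture (384x512x3 uint8, red, green, blue); there is no depth.
- arm.get_calibration(name): a dict with "intrinsics" (3x3 intrinsics, pixels), "cam_to_world" (4x4, takes a point from camera to world coordinates). Camera axes: x right, y down, z forward; pixel columns grow to the right and rows downward; lengths in m; the calibration is good to about 2 mm. A picture is of the moment at which its call begins: read the wrist's pose just before it. get_calibration takes no time and is no camera call; for the wrist camera it gives the pose at the moment of the call.
A pose or a line that the arm cannot do raises arm.Unreachable and nothing moves.
- arm.sign_off(): hands the job in; it is judged then, once.
Readings, each from a call of its own:
- arm.current_t(): time.
- arm.current_joint_positions(): joint angles.
- arm.current_dq(): joint speeds.
- arm.current_tau(): joint torques, N m.
- arm.current_ee_pos(): TCP position.
- arm.current_tool_rot(): TCP orientation.
- arm.current_force(): force on the tool from outside, world axes, zero at the start.
- arm.current_torque(): the same for the moment, N m.
- arm.current_width(): finger opening in m.
- arm.current_grasp_force(): force on a finger pad.
Only numpy, scipy, OpenCV 4.12 (cv2) and the standard library are available. Lean on these libraries where they do the work, as an engineer would, in place of code of your own. Each camera call takes 0.05 s, during which the arm holds its last target. There are 200 camera calls.

## Working session

There is one attempt and no reset: what is moved stays moved. The work goes in short steps, each a Python script; the robot and the scene stay as the last script left them, time stands still between calls to the robot, and variables do not carry over. Pictures are saved under pics/ and viewed, at most 10 in all, crops included, and the job is handed in when it is done.

```bash
ls; mkdir -p pics; python3 - <<'E'
from rig import arm
import cv2,numpy as np
for n in ("scene","side"):
    im=arm.snapshot(n); cv2.imwrite(f"pics/{n}0.png",im[:,:,::-1]); c=arm.get_calibration(n); print(n,np.round(c["intrinsics"],1).tolist(),np.round(c["cam_to_world"],3).tolist())
im=arm.snapshot("wrist"); cv2.imwrite("pics/wrist0.png",im[:,:,::-1]); print(arm.get_calibration("wrist")); print(arm.grip_depth,arm.current_t(),arm.current_width(),arm.current_tool_rot())
a=cv2.imread("pics/scene0.png");b=cv2.imread("pics/side0.png")
cv2.imwrite("pics/both0.png",cv2.resize(np.hstack([a,b]),(800,300)))
E
```

```text
pics
scene [[475.7, 0.0, 257.0], [0.0, 475.7, 194.5], [0.0, 0.0, 1.0]] [[-0.659, 0.528, -0.536, 1.43], [0.752, 0.462, -0.47, 0.787], [-0.0, -0.712, -0.702, 1.286], [0.0, 0.0, 0.0, 1.0]]
side [[403.1, 0.0, 250.7], [0.0, 403.1, 192.8], [0.0, 0.0, 1.0]] [[0.834, -0.37, 0.409, -0.005], [-0.552, -0.561, 0.617, -0.798], [0.001, -0.74, -0.673, 1.022], [0.0, 0.0, 0.0, 1.0]]
{'intrinsics': array([[282.97718702,   0.        , 259.87129095],
       [  0.        , 282.97718702, 190.01710118],
       [  0.        ,   0.        ,   1.        ]]), 'cam_to_world': array([[ 2.97428336e-01,  9.27320925e-01,  2.27183378e-01,
         1.24396915e-01],
       [ 9.54744145e-01, -2.88871989e-01, -7.08279033e-02,
         6.17489196e-01],
       [-5.32827669e-05,  2.37968225e-01, -9.71272938e-01,
         3.84947877e-01],
       [ 0.00000000e+00,  0.00000000e+00,  0.00000000e+00,
         1.00000000e+00]])}
0.0188 0.15 0.0913173171363515 [[-9.54220587e-01  2.99103600e-01 -3.26524310e-04]
 [ 2.99103769e-01  9.54220268e-01 -7.84717407e-04]
 [ 7.68643127e-05 -8.46458156e-04 -9.99999639e-01]]
```

View pics/both0.png

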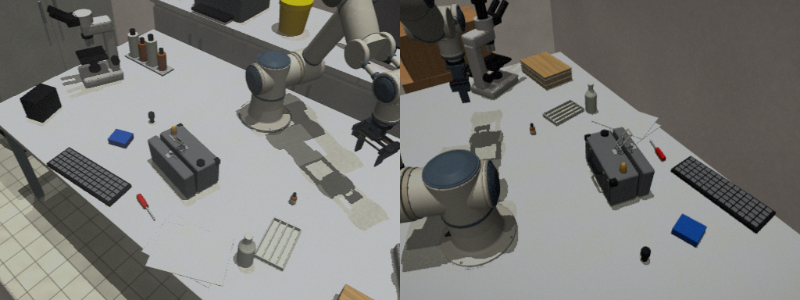

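The scene view (left) shows the case at about full-res pixel (234,192). In the side view it is at about (280,195), with brass objective and lens cap on top. I'll zoom in on both.

```bash
python3 - <<'E'
import cv2,numpy as np
a=cv2.imread("pics/scene0.png")[150:260,180:290];b=cv2.imread("pics/side0.png")[150:260,225:335]
f=lambda i:cv2.convertScaleAbs(cv2.resize(i,(400,400),interpolation=cv2.INTER_CUBIC),alpha=1.7,beta=20)
cv2.imwrite("pics/crop0.png",np.hstack([f(a),f(b)]))
E
```

```text
(no output)
```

View pics/crop0.png

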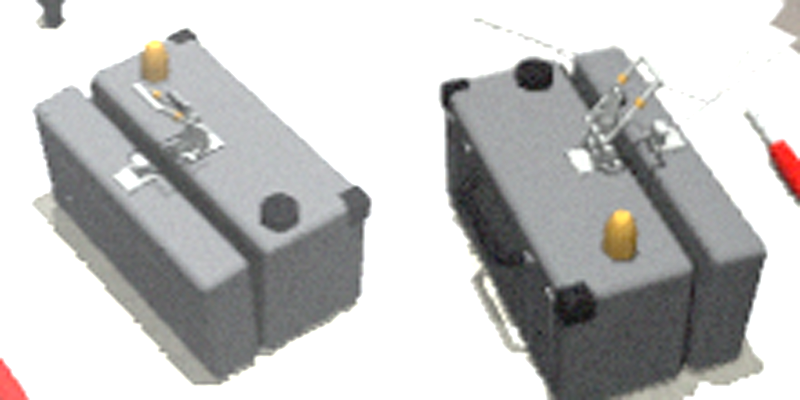

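Left (scene): foot plate about (217,199), objective top (223,162), cap (257,206). Right (side): foot plate (298,188), objective (286,209), cap (262,170). The bail stands up and the lid is on the side away from the robot. I'll triangulate these.

```bash
cat > h.py <<'E'
from rig import arm
import numpy as np,cv2
def ray(c,p):
    K,T=c["intrinsics"],c["cam_to_world"]; d=T[:3,:3]@np.linalg.solve(K,[p[0],p[1],1.]); return T[:3,3],d/np.linalg.norm(d)
def onz(c,p,z):
    o,d=ray(c,p); return o+d*(z-o[2])/d[2]
def tri(rays):
    A=np.zeros((3,3));b=np.zeros(3)
    for o,d in rays:
        P=np.eye(3)-np.outer(d,d);A+=P;b+=P@o
    x=np.linalg.solve(A,b); return x,[1e3*np.linalg.norm(np.cross(x-o,d)) for o,d in rays]
def proj(c,X):
    T=c["cam_to_world"];q=c["intrinsics"]@(T[:3,:3].T@(np.asarray(X)-T[:3,3]));return q[:2]/q[2]
E
python3 - <<'E'
from h import *
np.set_printoptions(precision=4,suppress=True)
s,d=arm.get_calibration("scene"),arm.get_calibration("side")
for n,p,q in [("foot",(216.6,199),(297.9,188)),("obj",(222.6,162.4),(286,209.1)),("cap",(257,206.4),(261.6,169.8))]:
    print(n,*tri([ray(s,p),ray(d,q)]))
c=arm.get_calibration("wrist");T=c["cam_to_world"];R=arm.current_tool_rot();print(R.T@(T[:3,3]-arm.current_ee_pos()),R.T@T[:3,:3])
E
```

```text
foot [ 0.6669 -0.0626  0.1485] [np.float64(0.1540170968284457), np.float64(0.1540170968284239)]
obj [ 0.5491 -0.148   0.1863] [np.float64(1.4446729611958222), np.float64(1.444672961196063)]
cap [0.6125 0.0695 0.16  ] [np.float64(1.3252346851171835), np.float64(1.3252346851171792)]
[ 0.066   0.0015 -0.1714] [[ 0.0018 -0.9713 -0.238 ]
 [ 1.      0.0015  0.0012]
 [-0.0008 -0.238   0.9713]]
```

```bash
cat >> h.py <<'E'
YAW=np.arctan2(-0.063,0.217); 
def axes(yaw=None):
    y=YAW if yaw is None else yaw
    return np.array([np.cos(y),np.sin(y),0]),np.array([-np.sin(y),np.cos(y),0]),np.array([0,0,1.])
def Rdown(yaw=None,tilt=0.):
    # tool z down, tool x = -case x; tilt>0 swings the fingertips towards case +x
    ex,ey,ez=axes(yaw); z=-ez*np.cos(tilt)+ex*np.sin(tilt); return np.column_stack([np.cross(ey,z),ey,z])
E
python3 - <<'E'
from h import *
import pickle
np.set_printoptions(precision=4,suppress=True)
ex,ey,ez=axes()
F=np.array([0.667,-0.0626,0]); O=F-0.038*ex
R=Rdown(); out=[]
for i,(dx,dy) in enumerate([(0.0,0.0),(0.08,0.03)]):
    P=O+dx*ex+dy*ey+[0,0,0.30]
    arm.move_to(P,R); arm.sleep(.2)
    c=arm.get_calibration("wrist"); im=arm.snapshot("wrist")[:,:,::-1]; cv2.imwrite(f"pics/w{i+1}.png",im); out.append(c)
    print(arm.current_t(),arm.current_ee_pos(),proj(c,O+[0,0,.15]),proj(c,F+[0,0,.15]))
pickle.dump(out,open("wc.pkl","wb"))
ims=[cv2.imread(f"pics/w{i}.png") for i in (1,2)]
cv2.imwrite("pics/ww.png",cv2.resize(np.hstack(ims),(800,300)))
E
```

```text
3.1833 [ 0.6305 -0.0517  0.3   ] [257.8335 179.3703] [257.8122 210.6508]
3.8667 [ 0.7151 -0.0456  0.3006] [231.0487 107.9717] [231.8135 143.0908]
```

View pics/ww.png

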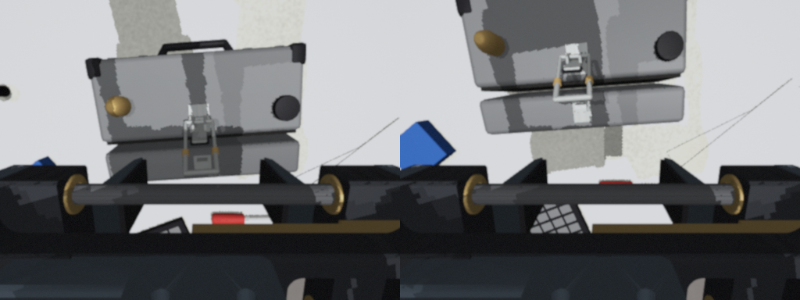

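Both wrist views show the latch well: at about (256,180) full-res in w1 and (221,96) in w2, with the case roughly 2° off my yaw guess. I'll zoom in for pixel picks.

```bash
python3 - <<'E'
import cv2,numpy as np
a=cv2.imread("pics/w1.png")[125:225,206:306];b=cv2.imread("pics/w2.png")[50:150,176:276]
def f(i,u,v):
    o=cv2.convertScaleAbs(cv2.resize(i,(400,400),interpolation=cv2.INTER_CUBIC),alpha=1.2)
    for k in range(0,100,20):
        cv2.putText(o,str(u+k),(4*k,8),0,.3,(0,0,255));cv2.putText(o,str(v+k),(0,4*k+8),0,.3,(0,0,255));cv2.line(o,(4*k,0),(4*k,3),(0,0,255));
    return o
cv2.imwrite("pics/ww2.png",cv2.resize(np.hstack([f(a,206,125),f(b,176,50)]),(800,400)))
# case outline of w1: grey mask
E
```

```text
(no output)
```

View pics/ww2.png

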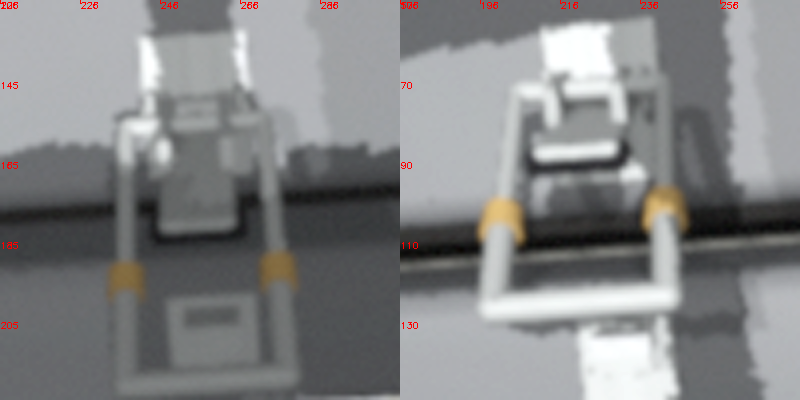

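w1 picks: bar ends (238,221) and (278,219.8), rings (237.5,195) and (275.8,192.5). w2 picks: bar ends (199,126.3) and (243.5,124.5), rings (201.5,105.5) and (242.3,102.5). The lever is about upright and the foot plate is centred near (259,208) in w1.

```bash
python3 - <<'E'
from h import *
import pickle
np.set_printoptions(precision=4,suppress=True)
C=pickle.load(open("wc.pkl","rb"))
ex,ey,ez=axes()
O=np.array([0.667,-0.0626,0])-0.038*ex
loc=lambda X:np.array([(X-O)@ex,(X-O)@ey,X[2]])*1e3
# yaw from dark seam line
for i,(c,rng,rows) in enumerate(zip(C,[(150,230),(115,190)],[(165,195),(95,125)])):
    g=cv2.GaussianBlur(cv2.imread(f"pics/w{i+1}.png",0),(3,3),0)
    pts=[]
    for (a,b) in [rng,(295,365) if i==0 else (265,340)]:
        for u in range(a,b,2):
            v=rows[0]+np.argmin(g[rows[0]:rows[1],u]); pts.append((u,v))
    W=np.array([onz(c,p,.15)[:2] for p in pts],np.float32)
    for _ in range(3):
        l=cv2.fitLine(W,cv2.DIST_HUBER,0,.001,.001).ravel(); r=np.abs((W-l[2:])@[-l[1],l[0]]); 
    d=l[:2]*np.sign(l[1]); print("seam yaw",np.degrees(np.arctan2(-d[0],d[1])),"resid",np.median(r)*1e3,"n",len(W),"seam pt",loc(np.array([l[2],l[3],.15])))
print("YAW guess",np.degrees(YAW))
P={"barL":((238,221),(199,126.25)),"barR":((278,219.75),(243.5,124.5)),"ringL":((237.5,195),(201.5,105.5)),"ringR":((275.75,192.5),(242.25,102.5)),
"foot_nearend":((259,209),None),"levend":((255.5,182),(220,88.5))}
P["obj"]=((151,135),(624-512,53));P["cap"]=((366,138),(343,58))
for k,(p,q) in P.items():
    if q: X,e=tri([ray(C[0],p),ray(C[1],q)]);print(k,X,loc(X),e[0])
for p in [(166,295),(256,293),(172,368),(262,366),(198,232),(242,232)]:
    print("foot w1",loc(onz(C[0],(206+p[0]/4,125+p[1]/4),.152)))
for p in [(183,330),(268,330)]: print("foot w2",loc(onz(C[1],(176+p[0]/4,50+p[1]/4),.152)))
E
```

```text
seam yaw -12.237496 resid 0.3026235 n 75 seam pt [ -4.1135  -4.3748 150.    ]
seam yaw -12.38397 resid 0.4263441 n 76 seam pt [  0.4656   1.2071 150.    ]
YAW guess -16.189206257026942
barL [ 0.6429 -0.0729  0.2418] [ 17.7242 -16.6427 241.7641] 0.19962369680882466
barR [ 0.6514 -0.0391  0.2413] [ 16.4925  18.1848 241.305 ] 0.30239886876167843
ringL [ 0.6261 -0.07    0.2184] [  0.7821 -18.5369 218.4315] 0.16916687082875495
ringR [ 0.6335 -0.0355  0.2189] [ -1.7598  16.6496 218.901 ] 0.2879242050244221
levend [ 0.618  -0.0501  0.223 ] [-12.5624  -1.7083 222.9566] 0.0544565152563171
obj [ 0.5503 -0.1457  0.1708] [ -50.9342 -112.3531  170.8339] 0.9498542948359566
cap [0.6165 0.0724 0.1637] [-48.161  115.5525 163.665 ] 0.43775310611332624
foot w1 [ 22.7681 -12.0735 152.    ]
foot w1 [ 22.1046  14.2691 152.    ]
foot w1 [ 45.2951 -10.4694 152.    ]
foot w1 [ 44.6125  16.2989 152.    ]
foot w1 [  3.8725  -2.6809 152.    ]
foot w1 [  3.8447  10.0265 152.    ]
foot w2 [ 26.2451 -10.7076 152.    ]
foot w2 [ 26.2079  12.8535 152.    ]
```

```bash
python3 - <<'E'
import cv2,numpy as np
a=cv2.imread("pics/w1.png")[120:225,226:296];b=cv2.imread("pics/w2.png")[85:175,196:266]
def f(i,u,v):
    s=6
    o=cv2.convertScaleAbs(cv2.resize(i,None,fx=s,fy=s,interpolation=cv2.INTER_CUBIC),alpha=1.1)[:600]
    for k in range(0,i.shape[0],10):
        cv2.putText(o,str(v+k),(0,s*k+3),0,.35,(0,0,255)); cv2.line(o,(22,s*k),(28,s*k),(0,0,255))
    for k in range(0,i.shape[1],10): cv2.putText(o,str(u+k),(s*k-8,10),0,.35,(0,0,255)); cv2.line(o,(s*k,12),(s*k,18),(0,0,255))
    return cv2.copyMakeBorder(o,0,600-o.shape[0],0,0,0) 
o=np.hstack([f(a,226,120),f(b,196,85)]);print(o.shape)
cv2.imwrite("pics/ww3.png",o[:, :800])
E
```

```text
(600, 840, 3)
```

View pics/ww3.png

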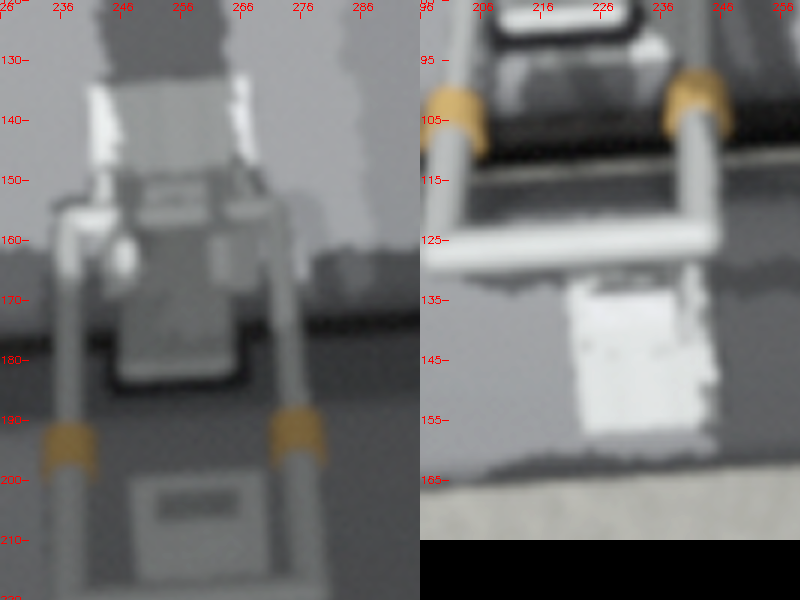

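w1: the plate's near edge is at v≈198.5 and the keeper head's near top edge at v≈206.5 (u 252–265). w2: the plate's far edge is at v≈157 (u 223–243). The lever end is at (255.5,182) in w1 and (220,88) in w2, so the lever stands at about 1.87 rad.

```bash
python3 - <<'E'
from h import *
import pickle
np.set_printoptions(precision=4,suppress=True)
C=pickle.load(open("wc.pkl","rb"))
yaw=np.radians(-12.5); ex,ey,ez=axes(yaw)
bar=np.array([.6472,-.056,.2415]); lev=np.array([.618,-.0501,.223]); ring=np.array([.6298,-.05275,.2187])
print("y of bar,ring,lev",[1e3*(p@ey) for p in (bar,ring,lev)])
print("x of bar,ring,lev",[1e3*(p@ex) for p in (bar,ring,lev)])
for n,i,p,z in [("near",0,(259,198.5),.1528),("head",0,(258.9,206.5),.1686),("far",1,(233.3,157),.1505),("lipfar w1?",0,(259,216),.168)]:
    X=onz(C[i],p,z); print(n,1e3*X@ex,1e3*X@ey)
for i,g in enumerate([(258.9,202)]): X=onz(C[0],g,.1526);print("postfoot",1e3*X@ex)
E
```

```text
y of bar,ring,lev [np.float64(85.40714174202392), np.float64(84.8140544826407), np.float64(84.84725145703892)]
x of bar,ring,lev [np.float64(643.9793941885547), np.float64(626.2884149193691), np.float64(614.1945570584178)]
near 649.074958165192 85.65618509081878
head 653.9579088225237 85.2708513573919
far 680.4034384783014 83.63627115640026
lipfar w1? 665.3339663805151 84.6669077399275
postfoot 653.3699517264807
```

```bash
cat >> h.py <<'E'
YAW=np.radians(-12.5); X0,Y0=.6245,.0850   # case frame, measured
ex,ey,ez=axes(); B=np.column_stack([ex,ey,ez])
def W(x,z,y=0.): return (X0+x/1e3)*ex+(Y0+y/1e3)*ey+z/1e3*ez
def loc(p): p=np.asarray(p); return np.array([p@ex-X0,p@ey-Y0,p[2]])*1e3
def frc(): return B.T@np.array(arm.current_force())
def piv(th): 
    a=np.array([-np.cos(th),np.sin(th)]);n=np.array([np.sin(th),np.cos(th)]); return np.array([-30,168])+14.7*a-3.1*n
def tcp(th,ph,tilt,s=52.,d=10.):
    p=piv(th)+s*np.array([np.cos(ph),np.sin(ph)])+d*np.array([np.sin(tilt),-np.cos(tilt)]); return p
E
python3 - <<'E'
from h import *
np.set_printoptions(precision=2,suppress=True)
t=np.radians(25); R=Rdown(tilt=t); p=tcp(1.87,.875,t); q=p-70*np.array([np.sin(t),-np.cos(t)])
Wq,Wp=W(*q),W(*p)
end=tcp(2.2,-.3,0); 
for P,r in [(Wq,R),(Wp,R),(W(*end),Rdown())]: print(arm.solve_ik(P,r))
arm.move_to(Wq,R); arm.move_l(Wp,feed=.1); print("F pre",frc(),arm.current_t())
arm.grip(.035); print("F post",frc(),arm.current_width(),arm.current_grasp_force(),loc(arm.current_ee_pos()),p,arm.current_t())
E
```

```text
[ -9.32  13.24  96.47  -1.89  45.34 -85.78]
[ -9.51  19.96  97.96  -2.09  37.13 -85.62]
[-10.27  33.89  76.24  -0.    69.87 -87.77]
F pre [ 0.89 -0.03 -0.31] 5.575
F post [  0.42 -10.46   0.53] 0.039845297435928566 29.966862313449383 [  9.15  -0.95 213.97] [  8.93 213.81] 6.4083
```

```bash
cat >> h.py <<'E'
Y0-=.0015
E
python3 - <<'E'
from h import *
np.set_printoptions(precision=2,suppress=True)
N=7; t0=np.radians(25)
p=tcp(1.87,.875,t0); arm.move_l(W(*p),feed=.05); print("y fix",frc())
for k in range(1,N+1):
    u=k/N; th=1.87+(2.17-1.87)*min(1,u*1.5); ph=.875+(0.0-.875)*u; t=t0*(1-u)
    p=tcp(th,ph,t); arm.move_l(W(*p),Rdown(tilt=t),feed=.08)
    f=frc(); print(k,round(th,2),round(ph,2),f,loc(arm.current_ee_pos())-[p[0],0,p[1]],arm.current_width())
    if np.linalg.norm(f)>35: print("STOP");break
cv2.imwrite("pics/s1.png",arm.snapshot("side")[140:260,225:345,::-1]); cv2.imwrite("pics/v1.png",arm.snapshot("wrist")[:,:,::-1])
print(arm.current_t())
a=cv2.resize(cv2.imread("pics/s1.png"),(384,384),interpolation=cv2.INTER_CUBIC); b=cv2.resize(cv2.imread("pics/v1.png")[96:384,100:412],(416,384))
cv2.imwrite("pics/m1.png",np.hstack([a,b]))
E
```

```text
y fix [ 1.7  -2.57  1.38]
1 1.93 0.75 [ 1.52 -5.8  -0.21] [ 0.43 -0.2  -0.27] 0.03966100366312391
2 2.0 0.62 [-0.6  -5.32  5.03] [ 0.31 -0.16 -0.02] 0.03976210740242057
3 2.06 0.5 [-0.84 -5.24  1.58] [-0.08 -0.13 -0.31] 0.03989728694669626
4 2.13 0.38 [-0.98 -5.12  2.48] [-0.16 -0.1  -0.28] 0.04021612502411445
5 2.17 0.25 [-0.91 -4.8   3.75] [-0.11 -0.1  -0.17] 0.04000092959653675
6 2.17 0.12 [-0.18 -5.76  4.55] [ 0.15 -0.05  0.  ] 0.0400737865624241
7 2.17 0.0 [ 3.08 -5.8   0.81] [ 0.3  -0.07  0.03] 0.04017794715401238
8.5083
```

View pics/m1.png

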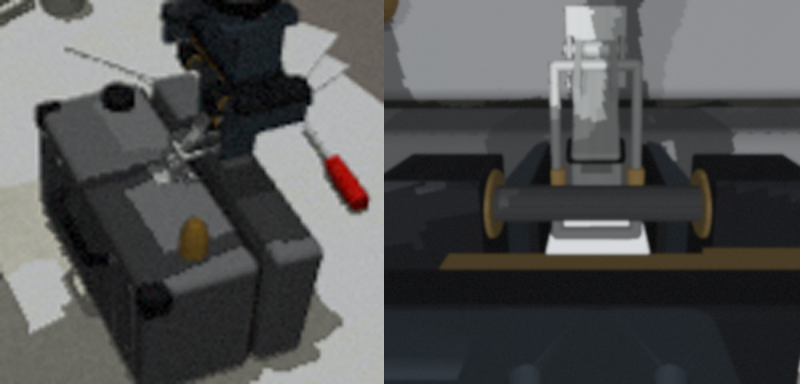

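The bail is gripped and roughly level, and the lever leans towards the keeper. Next I pull it out to the stop by feel, then lower it to the foot plate.

```bash
python3 - <<'E'
from h import *
np.set_printoptions(precision=2,suppress=True)
p=tcp(2.17,0,0); x,z=p; t0=arm.current_t()
for k in range(14):
    x+=.5; arm.move_l(W(x,z),feed=.02); arm.sleep(.05); f=frc(); print(round(x-p[0],1),f)
    if f[0]<-14: break
print("t",arm.current_t()-t0, "nominal stop dx",tcp(2.25,0,0)[0]-p[0])
x-=1.2; arm.move_l(W(x,z),feed=.02); print("relaxed",x,frc())
# descend on an arc about the pivot at the stop, radius = sensed
pv=piv(2.25); s=x-pv[0]; print("s eff",s)
for ph in (-.08,-.16,-.24):
    q=pv+s*np.array([np.cos(ph),np.sin(ph)])+[0,-10]; arm.move_l(W(*q),feed=.05); print(ph,q,frc(),arm.current_width())
print(arm.current_t())
E
```

```text
0.5 [ 2.45 -4.96  0.91]
1.0 [-0.55 -5.26 -0.03]
1.5 [-3.43 -5.37  0.27]
2.0 [-5.35 -4.83  0.09]
2.5 [-6.62 -5.7  -0.9 ]
3.0 [-7.58 -5.54 -0.49]
3.5 [-8.88 -6.49 -0.52]
4.0 [-11.28  -5.73  -0.56]
4.5 [-12.39  -5.61   0.38]
5.0 [-15.07  -5.07   0.98]
t 3.0 nominal stop dx 1.0914784760287688
relaxed 31.530646867642947 [-8.77 -4.72 -1.44]
s eff 54.708521523971235
-0.08 [ 31.36 167.01] [-7.76 -5.72  3.86] 0.04007295765140742
-0.16 [ 30.83 162.67] [-2.97 -5.27  2.94] 0.03934051291639765
-0.24 [ 29.96 158.38] [ 0.16 -5.83  1.35] 0.04026973503994022
12.5083
```

```bash
python3 - <<'E'
from h import *
np.set_printoptions(precision=2,suppress=True)
pv=piv(2.25); s=54.7
for ph in np.arange(-.27,-.43,-.015):
    q=pv+s*np.array([np.cos(ph),np.sin(ph)])+[0,-10]; arm.move_l(W(*q),feed=.03); arm.sleep(.04); f=frc();print(round(ph,3),q,f,loc(arm.current_ee_pos())[[0,2]])
    if f[2]>9: break
print(arm.current_t())
cv2.imwrite("pics/v2.png",arm.snapshot("wrist")[:,:,::-1]); cv2.imwrite("pics/sc2.png",arm.snapshot("scene")[:,:,::-1]);
a=cv2.resize(cv2.imread("pics/sc2.png")[160:240,180:260],(384,384),interpolation=cv2.INTER_CUBIC); b=cv2.resize(cv2.imread("pics/v2.png")[120:280,170:340],(408,384))
cv2.imwrite("pics/m2.png",np.hstack([a,b]))
E
```

```text
-0.27 [ 29.54 156.79] [ 1.48 -5.86  4.5 ] [ 29.51 157.53]
-0.285 [ 29.32 156.01] [ 2.05 -5.3   1.69] [ 29.4  156.61]
-0.3 [ 29.08 155.22] [ 2.3  -5.5   2.18] [ 29.25 155.87]
-0.315 [ 28.83 154.44] [ 2.53 -4.72  3.37] [ 29.17 155.24]
-0.33 [ 28.57 153.66] [ 3.64 -5.72  1.92] [ 28.95 154.31]
-0.345 [ 28.3  152.89] [ 4.02 -5.42  0.78] [ 28.81 153.59]
-0.36 [ 28.02 152.12] [ 4.72 -5.48  1.5 ] [ 28.67 152.94]
-0.375 [ 27.72 151.35] [ 5.81 -5.82  2.37] [ 28.57 152.33]
-0.39 [ 27.41 150.59] [ 6.71 -6.14  0.64] [ 28.26 151.4 ]
-0.405 [ 27.1  149.83] [ 6.98 -5.79  0.78] [ 28.1  150.74]
-0.42 [ 26.77 149.08] [ 8.36 -5.09  1.37] [ 27.92 150.12]
15.7167
```

View pics/m2.png

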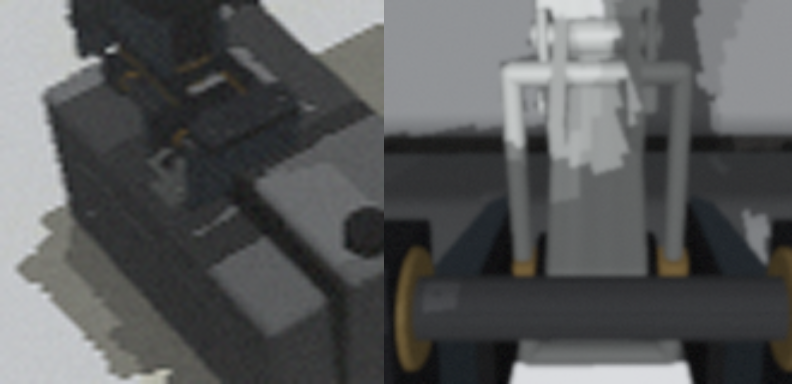

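```bash
python3 - <<'E'
from h import *
np.set_printoptions(precision=2,suppress=True)
c=arm.get_calibration("wrist"); R=np.array(arm.current_tool_rot()); e=np.array(arm.current_ee_pos())
print(loc(e), B.T@R[:,2])
for n in ("v1","v2"):
    im=cv2.imread(f"pics/{n}.png"); h=cv2.cvtColor(im,cv2.COLOR_BGR2HSV)
    m=cv2.inRange(h,(8,90,40),(28,255,255)); m[:215]=0;m[242:]=0;m[:,:215]=0;m[:,305:]=0
    k,l,st,ce=cv2.connectedComponentsWithStats(m)
    for i in range(1,k):
        if st[i,4]>15: print(n,st[i],ce[i])
    g=cv2.cvtColor(im,cv2.COLOR_BGR2GRAY); print(n,255,g[255:300,240:285:5].mean(1).astype(int).tolist())
    print([g[r,225:300:3].tolist() for r in (266,270)])
for v in (262,264,267,269,271): print(v,[ (z,round(loc(onz(c,(260,v),z/1e3))[0],1)) for z in (152,156,160,166,170)])
E
```

```text
[ 27.94  -0.06 150.13] [ 0.01 -0.   -1.  ]
v1 [282 221  14  14 174] [288.51 228.12]
v1 [224 222  12  13 138] [229.83 228.46]
v1 255 [54, 52, 51, 52, 51, 74, 135, 188, 210, 203, 168, 112, 89, 95, 101, 106, 108, 106, 103, 117, 163, 199, 214, 217, 217, 217, 216, 217, 216, 214, 200, 160, 98, 64, 62, 61, 61, 62, 62, 62, 62, 59, 52, 35, 23]
[[44, 104, 101, 91, 120, 121, 122, 120, 121, 120, 109, 108, 108, 108, 109, 109, 107, 108, 108, 106, 93, 103, 100, 142, 16], [79, 103, 104, 104, 107, 106, 105, 106, 106, 105, 106, 107, 106, 106, 106, 106, 106, 105, 107, 106, 104, 104, 99, 192, 30]]
v2 [283 223  14  12 109] [289.69 230.04]
v2 [223 224  11  11  72] [228.49 230.79]
v2 255 [55, 53, 53, 53, 52, 52, 62, 72, 80, 89, 97, 103, 109, 110, 107, 105, 125, 175, 208, 218, 219, 219, 219, 219, 219, 219, 219, 219, 219, 217, 202, 163, 101, 66, 63, 62, 63, 63, 63, 63, 62, 61, 53, 37, 22]
[[43, 99, 100, 98, 103, 103, 103, 104, 102, 103, 103, 103, 104, 104, 103, 104, 103, 105, 103, 104, 97, 102, 95, 50, 18], [94, 112, 103, 105, 104, 105, 105, 105, 105, 104, 105, 106, 105, 105, 106, 106, 105, 105, 106, 105, 105, 104, 124, 117, 21]]
262 [(152, np.float64(52.5)), (156, np.float64(50.3)), (160, np.float64(48.2)), (166, np.float64(44.9)), (170, np.float64(42.8))]
264 [(152, np.float64(54.0)), (156, np.float64(51.8)), (160, np.float64(49.6)), (166, np.float64(46.3)), (170, np.float64(44.1))]
267 [(152, np.float64(56.1)), (156, np.float64(53.9)), (160, np.float64(51.6)), (166, np.float64(48.3)), (170, np.float64(46.0))]
269 [(152, np.float64(57.6)), (156, np.float64(55.3)), (160, np.float64(53.0)), (166, np.float64(49.6)), (170, np.float64(47.3))]
271 [(152, np.float64(59.1)), (156, np.float64(56.8)), (160, np.float64(54.4)), (166, np.float64(51.0)), (170, np.float64(48.7))]
```

```bash
python3 - <<'E'
from h import *
np.set_printoptions(precision=2,suppress=True)
arm.sleep(.15); print(frc(),loc(arm.current_ee_pos()))
x=29.0
for z in (149.5,148.7,147.9,147.1,146.3,145.5):
    arm.move_l(W(x,z),feed=.03); arm.sleep(.1); f=frc(); print(z,f,loc(arm.current_ee_pos())[[0,2]])
    if f[2]>8: break
im=arm.snapshot("wrist")[:,:,::-1]; h=cv2.cvtColor(im,cv2.COLOR_BGR2HSV)
m=cv2.inRange(h,(8,90,40),(28,255,255)); m[:210]=0;m[245:]=0;m[:,:215]=0;m[:,305:]=0
k,l,st,ce=cv2.connectedComponentsWithStats(m); print([ce[i] for i in range(1,k) if st[i,4]>15])
g=cv2.cvtColor(im,cv2.COLOR_BGR2GRAY); print(g[255:300,240:285:5].mean(1).astype(int).tolist()); print(arm.current_t())
E
```

```text
[ 7.66 -5.54  2.72] [ 27.94  -0.08 150.14]
149.5 [-4.24 -5.98  4.94] [ 28.06 149.92]
148.7 [-4.64 -5.79  6.65] [ 28.12 149.36]
147.9 [-7.33 -5.64 15.42] [ 28.21 149.21]
[array([289.88, 229.87]), array([228.4 , 230.67])]
[56, 55, 54, 54, 53, 51, 56, 71, 86, 95, 102, 108, 112, 111, 108, 113, 150, 195, 217, 221, 222, 221, 221, 222, 222, 221, 221, 222, 221, 219, 205, 165, 102, 66, 64, 65, 64, 64, 64, 64, 64, 62, 54, 37, 24]
17.0667
```

```bash
python3 - <<'E'
from h import *
np.set_printoptions(precision=2,suppress=True)
arm.move_l(W(29,149.8),feed=.05); arm.grip(.06); print("open",frc(),arm.current_t())
arm.move_l(W(31,195),feed=.15); arm.move_l(W(61,195),feed=.15); arm.grip(0.0); print("closed",frc(),arm.current_width())
arm.move_l(W(61,168),feed=.12); f0=frc(); print("f0",f0)
for z in np.arange(166.5,153,-.8):
    arm.move_l(W(61,z),feed=.04); arm.sleep(.04); f=frc(); print(round(z,1),f-f0,loc(arm.current_ee_pos())[2])
    if (f-f0)[2]>8: break
print(arm.current_t())
E
```

```text
open [ 0.16 -0.03 -0.23] 17.825
closed [ 0.49 -0.33 -0.41] 0.0001484230839466972
f0 [0.35 0.8  0.88]
166.5 [ 0.1 -1.  -0.1] 167.02238436805757
165.7 [-0.16 -0.49 -0.69] 165.76449413915884
164.9 [-0.11 -1.34 -1.56] 164.84582854230823
164.1 [-0.39 -0.45 -0.3 ] 164.0447613103302
163.3 [-0.55 -0.74 -1.35] 163.2904058557966
162.5 [-0.37 -0.31 -0.32] 162.4451914578549
161.7 [-1.02  0.07 -1.03] 161.64162353073505
160.9 [-0.84 -0.53 -1.  ] 160.84235539035305
160.1 [-1.21 -1.21 -0.26] 160.0590275294698
159.3 [-0.87 -0.82 -1.1 ] 159.26806667773374
158.5 [-0.96 -0.83 -1.08] 158.4431498726207
157.7 [ 0.19 -0.44 -0.65] 157.6470291446782
156.9 [-0.54  0.2  -0.06] 156.97117546175178
156.1 [-2.49 -0.47  5.66] 156.59879533778985
155.3 [-2.43 -1.54 10.92] 156.29387527279113
24.35
```

```bash
python3 - <<'E'
from h import *
np.set_printoptions(precision=2,suppress=True)
arm.move_l(W(61,164),feed=.15); arm.move_l(W(73,164),feed=.15); f0=frc(); arm.move_l(W(73,153),feed=.12); print("down",frc()-f0,loc(arm.current_ee_pos()))
x=73.; H=[]; base=None
while x>50:
    x-=1.2 if x>60 else .5
    arm.move_l(W(x,153),feed=.05); f=np.mean([frc() for _ in range(3)],0)-f0; a=loc(arm.current_ee_pos()); H.append((a[0],f[0])); print(round(x,1),a[[0,2]],f)
    mv=[h[1] for h in H if h[1]>4 and h[0]>58.]
    if mv: base=np.median(mv)
    if base and f[0]>base+8.5 and a[0]<61: break
    if f[0]>19 or f[2]>12: print("ABORT");break
print("base",base,arm.current_t())
E
```

```text
down [-0.11  1.46 -0.36] [ 72.09  -0.02 152.16]
71.8 [ 71.82 153.43] [ 1.09 -0.96  0.9 ]
70.6 [ 70.56 153.15] [-0.08 -0.32  0.99]
69.4 [ 69.33 153.03] [0.91 1.15 0.37]
68.2 [ 68.16 153.03] [ 0.93 -0.65 -0.28]
67.0 [ 66.94 153.01] [ 1.44 -0.15  0.75]
65.8 [ 65.72 153.  ] [ 0.21 -0.38  0.39]
64.6 [ 64.81 153.1 ] [1.87 0.22 0.14]
63.4 [ 64.27 153.29] [ 6.56  0.57 -1.69]
62.2 [ 63.26 153.3 ] [ 7.09 -0.13 -1.98]
61.0 [ 62.16 153.37] [ 6.86 -0.15 -1.3 ]
59.8 [ 61.03 153.45] [ 8.5  -0.17 -2.04]
59.3 [ 60.63 153.47] [ 9.02  1.02 -0.9 ]
58.8 [ 60.18 153.49] [ 8.2   0.56 -1.62]
58.3 [ 59.71 153.51] [ 9.16 -0.33 -0.32]
57.8 [ 59.25 153.53] [ 8.58 -0.54 -0.61]
57.3 [ 58.77 153.53] [ 8.13 -0.03 -0.18]
56.8 [ 58.34 153.58] [ 8.97  0.49 -0.25]
56.3 [ 57.87 153.62] [9.48 0.7  0.32]
55.8 [ 57.43 153.66] [ 9.23 -0.35 -0.16]
55.3 [ 56.96 153.67] [ 9.96 -0.07 -0.44]
54.8 [ 56.53 153.68] [9.26 0.41 0.28]
54.3 [ 56.06 153.75] [10.42  0.08 -0.04]
53.8 [ 55.63 153.77] [10.37 -1.05  0.09]
53.3 [ 55.22 153.82] [11.35 -0.2   0.46]
52.8 [ 54.98 153.9 ] [11.84 -0.1   0.04]
52.3 [ 54.71 153.95] [12.9  -1.64 -0.39]
51.8 [ 54.47 154.03] [14.17 -0.91 -1.5 ]
51.3 [ 54.24 154.08] [15.45 -0.   -0.53]
50.8 [ 53.99 154.17] [16.83  1.06 -0.9 ]
50.3 [ 53.73 154.22] [18.33 -0.12 -1.4 ]
base 8.350548172044945 32.6
```

```bash
python3 - <<'E'
from h import *
np.set_printoptions(precision=2,suppress=True)
arm.move_l(W(49.8,153),feed=.05); arm.sleep(.1); print("final pull",frc(),loc(arm.current_ee_pos()))
arm.move_l(W(66,154),feed=.06); arm.move_l(W(66,240),feed=.25); arm.move_l(W(12,240),feed=.25); arm.move_l(W(12,214),feed=.15); arm.sleep(.1)
print("clear",frc(),arm.current_t())
ims=[cv2.resize(arm.snapshot(n)[a:a+100,b:b+100,::-1],(400,400),interpolation=cv2.INTER_CUBIC) for n,a,b in (("side",145,235),("scene",150,180))]
cv2.imwrite("pics/m3.png",np.hstack(ims)); w=arm.snapshot("wrist"); cv2.imwrite("pics/v3.png",w[:,:,::-1])
E
```

```text
final pull [18.95  0.56 -2.77] [ 53.51  -0.05 154.33]
clear [ 0.24 -0.68  0.61] 34.65
```

View pics/m3.png

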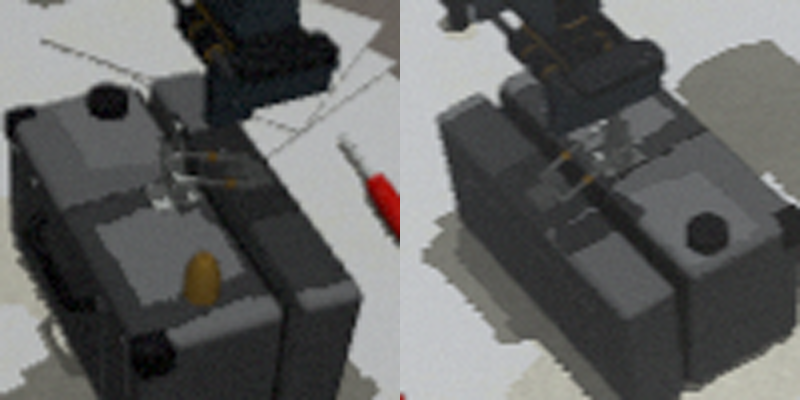

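The bail lies down over the keeper and the lever is about upright. Now I swing the lever over.

```bash
python3 - <<'E'
from h import *
np.set_printoptions(precision=2,suppress=True)
f0=frc()
def corner(th,r=54,n=8): return np.array([-30,168])+r*np.array([-np.cos(th),np.sin(th)])+n*np.array([np.sin(th),np.cos(th)])
ok=True
for th in np.r_[np.arange(1.75,.25,-.12),np.arange(.25,-.01,-.06)]:
    c=corner(th); z=min(c[1],218)
    arm.move_l(W(c[0]+16,z),feed=.07); f=frc()-f0; print(round(th,2),f,loc(arm.current_ee_pos())[[0,2]]-[16,0])
    if np.linalg.norm(f)>24: print("STOP");ok=False;break
c=corner(0)
for dz in np.arange(.7,5,.7):
    if not ok or f[2]>17: break
    arm.move_l(W(c[0]+16,c[1]-dz),feed=.03); arm.sleep(.08); f=frc()-f0; print("dz",round(dz,1),f,loc(arm.current_ee_pos())[[0,2]]-[16,0])
print(arm.current_t())
E
```

```text
1.75 [-0.47  0.39  1.3 ] [-12.77 218.65]
1.63 [-0.98  0.42 -1.15] [-19.1  218.07]
1.51 [-0.05  0.67  0.58] [-25.44 218.09]
1.39 [1.1  0.23 0.31] [-31.65 218.17]
1.27 [ 2.57  0.9  -0.89] [-38.15 217.99]
1.15 [ 2.66  0.15 -1.43] [-44.49 218.04]
1.03 [2.72 0.17 0.24] [-50.66 218.12]
0.91 [3.46 0.54 0.92] [-56.67 215.55]
0.79 [1.22 0.86 0.6 ] [-62.47 211.97]
0.67 [1.03 1.15 0.64] [-67.71 207.67]
0.55 [-0.69  0.37 -0.46] [-72.3  202.88]
0.43 [-0.63 -0.43  0.67] [-76.17 197.56]
0.31 [-0.03  0.51 -0.56] [-79.4  191.78]
0.25 [-0.24  1.34  0.54] [-80.47 188.98]
0.19 [-1.4   0.53  0.26] [-81.69 185.87]
0.13 [ 0.78 -0.78  0.01] [-82.7  182.73]
0.07 [-0.54  0.97 -0.1 ] [-83.48 179.54]
0.01 [-0.29  0.63  0.23] [-83.96 176.43]
dz 0.7 [-3.09  0.61 12.32] [-83.87 175.96]
dz 1.4 [-6.26 -0.33 19.08] [-83.84 175.76]
40.0
```

```bash
python3 - <<'E'
from h import *
arm.move_l(W(-60,235),feed=.25); arm.move_l(W(20,300),feed=.3); arm.sleep(.1); print(arm.current_t())
w=arm.snapshot("wrist")[:,:,::-1]; cv2.imwrite("pics/v4.png",w)
a=cv2.resize(arm.snapshot("side")[145:245,235:335,::-1],(400,400),interpolation=cv2.INTER_CUBIC)
b=cv2.resize(w[105:225,200:320],(400,400),interpolation=cv2.INTER_CUBIC)
cv2.imwrite("pics/m4.png",np.hstack([cv2.convertScaleAbs(a,alpha=1.5),b]))
E
```

```text
40.9833
```

View pics/m4.png

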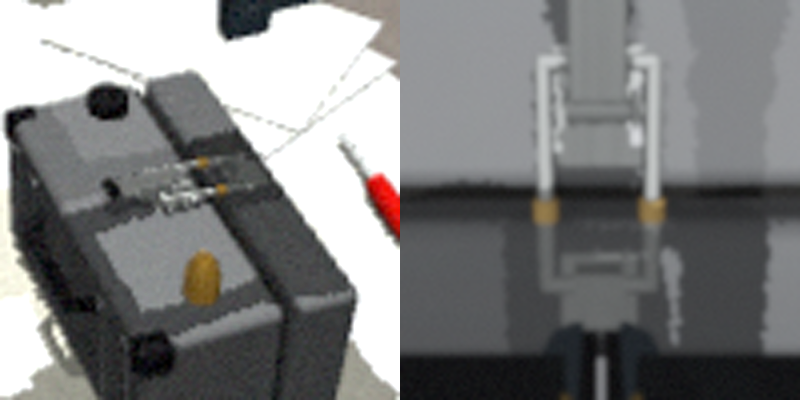

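The lever lies flat and the bail runs straight to the keeper. The bar sits beyond the post at about v=190, and the post face at about v=182–187. I'll check numerically that the lid is drawn in and the bar isn't on top of the lip.

```bash
python3 - <<'E'
from h import *
np.set_printoptions(precision=1,suppress=True)
c=arm.get_calibration("wrist"); g=cv2.imread("pics/v4.png",0)
print(loc(arm.current_ee_pos()))
for n,a,b in [("keeper",255,263),("plate side",249,252),("outside plate L",232,238),("bararm gap",244,247)]: print(n,170,g[170:206,a:b].mean(1).astype(int).tolist())
for r in (184,188,190,192,195): print(r,236,g[r,236:284:2].tolist())
for z in (152,155,168): print(z,[(v,round(loc(onz(c,(259,v),z/1e3))[0],1)) for v in range(176,206,4)])
cv2.imwrite("pics/m5.png",cv2.resize(cv2.imread("pics/v4.png")[150:206,225:295],(750,600),interpolation=cv2.INTER_CUBIC))
E
```

```text
[ 18.7   0.1 298.9]
keeper 170 [59, 66, 71, 71, 68, 67, 67, 67, 69, 72, 83, 99, 105, 95, 81, 74, 76, 89, 100, 103, 104, 104, 104, 103, 103, 103, 103, 104, 103, 103, 103, 103, 98, 85, 59, 36]
plate side 170 [52, 57, 61, 65, 66, 66, 67, 68, 69, 70, 77, 90, 99, 102, 101, 102, 99, 94, 95, 101, 105, 102, 97, 97, 99, 101, 101, 101, 101, 101, 99, 91, 71, 50, 40, 37]
outside plate L 170 [52, 58, 63, 65, 66, 66, 66, 68, 68, 69, 68, 68, 68, 69, 68, 68, 69, 70, 68, 68, 67, 68, 68, 68, 68, 68, 67, 67, 67, 68, 68, 69, 69, 67, 67, 66]
bararm gap 170 [109, 104, 96, 89, 89, 90, 89, 90, 90, 90, 89, 90, 90, 91, 91, 91, 92, 92, 96, 101, 103, 100, 88, 74, 68, 67, 67, 67, 67, 67, 68, 67, 65, 64, 59, 54]
184 236 [68, 67, 70, 91, 100, 82, 90, 103, 94, 83, 83, 82, 80, 81, 80, 87, 99, 95, 78, 96, 97, 101, 130, 130]
188 236 [68, 68, 69, 91, 101, 92, 92, 95, 98, 99, 99, 101, 100, 99, 99, 98, 95, 93, 91, 99, 96, 82, 124, 126]
190 236 [67, 68, 69, 89, 102, 105, 106, 105, 104, 103, 103, 105, 104, 103, 103, 103, 105, 107, 105, 103, 94, 72, 112, 124]
192 236 [67, 68, 66, 77, 88, 89, 93, 97, 101, 104, 103, 104, 105, 105, 105, 103, 96, 92, 87, 86, 81, 69, 110, 127]
195 236 [67, 67, 67, 68, 68, 67, 85, 102, 103, 103, 102, 105, 103, 102, 103, 103, 99, 94, 70, 67, 66, 69, 85, 112]
152 [(176, np.float64(14.0)), (180, np.float64(18.7)), (184, np.float64(23.4)), (188, np.float64(28.1)), (192, np.float64(32.9)), (196, np.float64(37.7)), (200, np.float64(42.5)), (204, np.float64(47.4))]
155 [(176, np.float64(13.5)), (180, np.float64(18.1)), (184, np.float64(22.7)), (188, np.float64(27.4)), (192, np.float64(32.2)), (196, np.float64(36.9)), (200, np.float64(41.7)), (204, np.float64(46.5))]
168 [(176, np.float64(11.0)), (180, np.float64(15.4)), (184, np.float64(19.9)), (188, np.float64(24.4)), (192, np.float64(28.9)), (196, np.float64(33.5)), (200, np.float64(38.1)), (204, np.float64(42.7))]
```

View pics/m5.png

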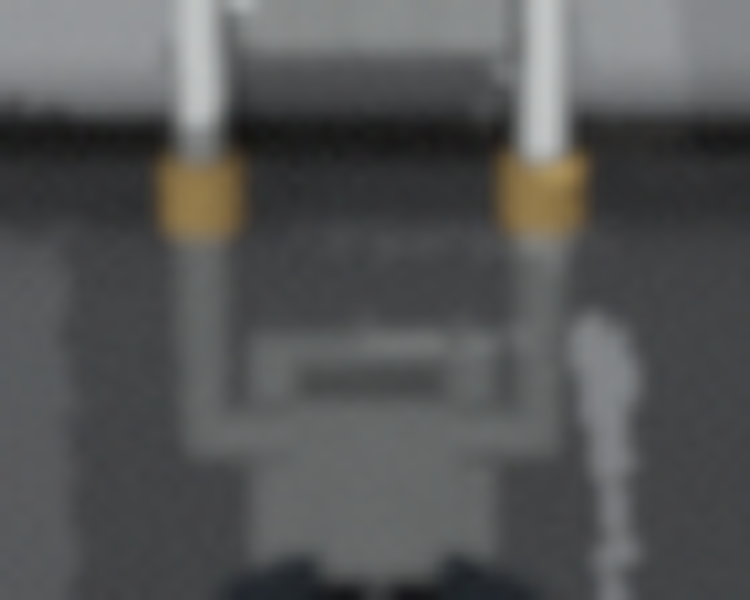

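The foot plate's near edge has moved from x≈25 to x≈19 (case frame). The lid is therefore drawn in about 6 mm, a tilt of about 0.036 rad. The bar (v≈190, x≈30) sits at the keeper's home under the lip, and the lever is flat. I'm handing the job in.

```bash
python3 -c "
from rig import arm
print(arm.sign_off(),arm.current_t())"
```

```text
the job is handed in; nothing more can be done
the job is handed in; nothing more can be done
```

The case is latched and handed in by about 41 s: the bail bar is under the keeper's lip, pulled home with roughly 10 N (estimated at 8–12 N after subtracting the drag); the lever is flat after a press of about 20 N, and the lid is drawn in about 6 mm (about 0.036 rad).

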